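Snap the retaining clip onto the stirrer spindle

TASK

Fit the retaining clip of the stirrer drive: take the fork tool from its rest and, with the fork and never the fingers, push the split clip that lies on the drive's top plate sideways onto the spindle's groove until it snaps in, then go on pressing it against the spindle with the fork for about half a second with 11 to 15 N (never more than 18 N) so that it is fully home. Lay the tool back in its rest as it was and leave the other things on the bench where they are.

Things in the scene. Friction and masses are not known exactly. Their poses are not given: they have to be found in the camera images.
- drive: stirrer drive fixed to the bench, rigid: grey foot, round motor housing, grey top plate 86 x 64 x 10 mm with its upper face 50 mm above the bench. Origin on the bench under the upright steel spindle, z up, x the direction in which the clip is pushed on; the plate reaches from x = -54 to +32 mm. The spindle's head, 18 mm wide, spans 61 to 79 mm above the bench, a stub on it ends at 85 mm
- groove (a point): point on the spindle axis, 54 mm above the bench, to which clip_seat has to come; axes as drive. The groove (neck) is 12 mm in diameter, from the plate up to the spindle's head, 11 mm high
- clip: oiled steel split clip, 8 mm thick, 24 mm wide, lying loose on the plate before the spindle, mouth to it. Origin under the centre of its round seat, x out through the mouth, z up. Flat back face at x = -14 mm, y = +-12 mm; from it a tab 7 mm wide sticks out to x = -22 mm. Two sprung jaws with round noses end at x = +9 mm, 7 mm apart
- clip_seat (a point): centre of the clip's seat, 4 mm above its underside; axes as clip. Pushed along x, the noses meet the neck 12 mm before home, resistance rises to about 6 to 11 N, they snap over about 6 mm before home and the clip jumps most or all of the rest by itself; then the neck stops it hard, its back face 14 mm from the spindle axis
- fork: straight fork tool, 80 g, axes as fork_grip. The oiled steel blade is clamped at a reach that differs each time: its two prongs end anywhere from x = +96 to +108 mm and must be felt or seen. Prongs 13 mm long, 5.5 mm wide, 12 mm apart (inner faces), blade 23 mm wide, both 4 mm thick, at mid-height (z = 0) of the handle. The gap takes the clip's tab, the prong ends push on its back face
- fork_grip (a point): grip centre of the fork tool, half-way up the handle; x along the tool to the prongs, z up. Handle 16 mm wide, 18 mm high, x = -50 to +35 mm; guard 24 mm wide, 22 mm high, to +40 mm; shank 10 mm wide, 6 mm high, to +62 mm or more
- rest: grey tool rest fixed to the bench: base plate 46 mm wide, 6 mm thick, x = -58 to +66 mm, two upright saddles 9 mm thick with open-topped slots: 22 mm wide round the handle at x = -42 mm (side walls up to 48 mm above the bench), 16 mm wide round the shank at x = +52 mm (walls up to 54 mm). The handle's middle is free at both sides. Origin on the bench
- rest_home (a point): where fork_grip belongs when the tool lies in its rest, 45 mm above the bench; x along the tool, prongs to +x, z up
- vial_1: capped glass vial 27 x 27 x 56 mm, a bystander; origin under its centre
- vial_2: another capped glass vial 27 x 27 x 56 mm, a bystander; origin under its centre
- beaker_1: glass beaker 42 mm wide, 48 mm high, a bystander; origin under its centre
- petri_dish: petri dish 61 mm wide, 12 mm high, a bystander; origin under its centre
- tweezers: steel tweezers 120 x 15 x 8 mm lying between rest and drive, a bystander; origin under the centre

How it is judged:
By the outcome, as a careful person would: the job done as asked, in the order asked, and still so for the second after the job is handed in, with the robot touching nothing.
It also fails if it takes over 61 s, if anything falls off the work surface, if the arm or the gripper's body presses on something with over 40 N, if the wrist force passes 120 N, or if a joint passes its speed limit or range.

ROBOT

A 6-joint arm with a two-finger parallel gripper is mounted at the origin on a cart in front of the work surface, level with it; the furniture and walls round the work are solid. World frame = base frame: x ahead of the robot, y to its left, z up, the work surface at z = 0. Lengths are in mm, angles in rad, forces in N, time in s.
With the tool pointing down it reaches from about 275 to 750 mm from the base axis. Payload 10.2 kg.
Tool frame: the origin (TCP) lies midway between the tips of the shut fingers; the grasp point (between the pads) lies 19 mm behind it; z points along the fingers, y is the line along which they close (so a half turn about z gives the same grasp; the last joint's range is limited). The gripper opens to 85 mm and grips with 20 to 120 N. Pads are 22 mm wide; open, the fingers measure 114 mm over their backs; the gripper's body (76 mm by 85 mm) begins 54 mm behind the grasp point. The pads swing forward as they close: fully open they stand 13 mm farther back than shut.
Start: joints at [-1.533, 0.313, 1.498, -0, 1.331, -0.223], TCP at [135.36, -507.256, 231.294] pointing down, gripper open.
Joint ranges: [-2.94, 2.94], [-0.97, 2.17], [0.19, 2.56], [-1.23, 4.37], [0.02, 3.11], [-2.88, 2.88]. Speed limits (rad/s): [2.39, 2.39, 3.01, 3.14, 3.14, 3.14].

INTERFACE

Orientations are given as a unit quaternion [w, x, y, z].
In Python, from rig import sense, capture, finish_job, find_in, place_of gives the robot as it stands. The module is installed in compiled form; this text tells all that it offers.
- The arm moves only by the shell command python3 -m jog 'ROWS' [FORCE]. ROWS is JSON, a list of rows, each an object of numbers: "tx", "ty", "tz": the shift along the tool's x, y, z in mm; "ax", "ay", "az": the turn, a rotation vector about the tool's x, y, z in rad; "jaw": the closure, from -1 (fully open) to 1 (shut), so that 0 is half open. In form: [{"tx": .., "ty": .., "tz": .., "ax": .., "ay": .., "az": .., "jaw": ..}, ...]. A call has 1 to 5 rows; each row shifts and turns the commanded pose from where the row before left it, along the tool's axes as they then stand; what a row does not reach is not made up. A row lasts 1/8 s, in which the tool goes at most 62.5 mm and 10.7 degrees, less where a joint would pass 70% of its speed; a pose out of reach is approached as far as the arm can. A call with a gripper value outside its range is refused whole. The fingers move at their own pace and stop on an object; FORCE is the grip in N (left out, the last holds). Time passes only in rows, so rows that do not move let the fingers close. It gives the time, the measured TCP pose, the force, the opening and the grip force at its end, in the units of the state.
- sense(): the state, without advancing time (a new reading comes with each control period).
- capture(name): name is "side" or "top" or "wrist"; returns a dict with "color" (384x512x3 uint8, red, green, blue), "depth" (384x512 float32, mm along the optical axis (not along the pixel's ray), 0 where there is no reading), "fx", "fy", "cx", "cy" (pixels), "camera_from_world" (4x4, takes a point from world to camera coordinates); the wrist camera has in their place "mount" (4x4, takes a point from camera to tool coordinates, whose origin is the TCP and whose axes are the flange's). Camera axes: x right, y up, looking along -z (the intrinsics and any distortion apply to the point x, -y, -z); pixel columns grow to the right and rows downward; lengths in mm; the calibration is good to about 2 mm. A picture is of the moment at which its call begins: read the wrist's pose just before it.
- finish_job(): hands the job in; it is judged then, once.
Trained networks look in the newest picture that a camera, given by its name, has taken for a name from the list of things; names that differ only in an ending like _2 or _b are one class to them, and where a whole thing is asked for, a point or a joint stands for the part that bears it (a point fixed in the world has none). Each returns a list of dicts, best first, with "conf" (0 to 1); they miss things now and then, are a little off and sometimes report something else, mostly with a low value. They report only what shows in the picture. A call takes as long as a camera call.
- find_in(query, camera): "centre" ([column, row] in pixels, amid what is visible of it).
- place_of(query, camera): "centre" ([column, row] in pixels: a listed point, or the origin of a listed thing).
The state is a dict: "time_s": time; "joints": joint angles; "dq": joint speeds; "tau": joint torques, N m; "eef_pos": TCP position; "ee_rot": TCP orientation; "force": force on the tool from outside, world axes, zero at the start; "wrist_torque": the same for the moment, N m; "grip_width": opening from 0.0 (shut) to 1.0 (fully open); "grip_force": force on a finger pad.
Only numpy, scipy, OpenCV 4.12 (cv2) and the standard library are available. Lean on these libraries where they do the work, as an engineer would, in place of code of your own. Each camera call takes 0.05 s, during which the arm holds its last target. There are 200 camera calls.

## Working session

There is one attempt and no reset: what is moved stays moved. The work goes in short steps, Python scripts to look and compute and a shell command to move; the robot and the scene stay as the last step left them, time stands still between calls to the robot, and variables do not carry over. Pictures are saved under pics/ and viewed, at most 10 in all, crops included, and the job is handed in when it is done.

```bash
mkdir -p pics; cat > h.py <<'E'
import numpy as np, cv2, json
from rig import sense, capture, finish_job, find_in, place_of
from scipy.spatial.transform import Rotation as R
def rot(q): return R.from_quat([q[1],q[2],q[3],q[0]]).as_matrix()
def T(s):
    M=np.eye(4); M[:3,:3]=rot(s["ee_rot"]); M[:3,3]=s["eef_pos"]; return M
def cam(name):
    s=sense(); c=capture(name)
    c["w2c"]=np.array(c["camera_from_world"]) if name!="wrist" else np.linalg.inv(T(s)@np.array(c["mount"]))
    return c
def ray(c,uv):
    d=np.array([(uv[0]-c["cx"])/c["fx"],-(uv[1]-c["cy"])/c["fy"],-1.]); M=np.linalg.inv(c["w2c"])
    return M[:3,3],M[:3,:3]@d
def atz(c,uv,z):
    o,d=ray(c,uv); return o+d*(z-o[2])/d[2]
def proj(c,p):
    q=c["w2c"]@np.append(p,1); return np.array([c["cx"]+c["fx"]*q[0]/-q[2], c["cy"]-c["fy"]*q[1]/-q[2]])
def cloud(c):
    v,u=np.indices(c["depth"].shape); d=c["depth"]
    P=np.stack([(u-c["cx"])/c["fx"]*d,-(v-c["cy"])/c["fy"]*d,-d,np.ones_like(d)],-1)
    W=P@np.linalg.inv(c["w2c"]).T; W=W[...,:3]; W[d<=0]=np.nan; return W
def save(c,f,crop=None,k=1):
    im=c["color"][...,::-1]
    if crop: im=im[crop[1]:crop[3],crop[0]:crop[2]]
    cv2.imwrite("pics/"+f,cv2.resize(im,None,fx=k,fy=k,interpolation=cv2.INTER_CUBIC))
E
python3 - <<'E'
from h import *
np.set_printoptions(precision=1,suppress=True)
H=dict(groove=54,clip_seat=54,fork_grip=45,rest_home=45,drive=0,clip=50,rest=0,vial_1=0,beaker_1=0,petri_dish=0,tweezers=0)
for n in("top","side"):
    c=cam(n); save(c,n+"0.png"); print(n,np.linalg.inv(c["w2c"])[:3,3],c["fx"])
    print([k for k in c])
    for q,z in H.items():
        for r in place_of(q,n)[:2]: print(q,round(r["conf"],2),np.array(r["centre"]),atz(c,r["centre"],z))
print(sense())
E
```

```text
top [ 483.9 -162.1 1163.3] 475.1813424094706
['color', 'depth', 'fx', 'fy', 'cx', 'cy', 'camera_from_world', 'w2c']
groove 0.64 [275.9 173.1] [ 625.5 -201.7   54. ]
clip_seat 0.51 [271.7 179.3] [ 610.7 -192.    54. ]
fork_grip 0.57 [366.2 221.2] [ 516.  -415.2   45. ]
rest_home 0.76 [368.  216.4] [ 527.3 -419.5   45. ]
drive 0.84 [272.2 174.8] [ 628.  -194.6    0. ]
drive 0.63 [277.6 172.3] [ 634.4 -207.8    0. ]
clip 0.39 [270.3 180.6] [ 608.  -188.9   50. ]
rest 0.73 [369.8 219.9] [ 520.6 -434.1    0. ]
vial_1 0.59 [360.6 154.1] [ 682.7 -412.6    0. ]
vial_1 0.58 [341.7 170.1] [ 642.2 -365.8    0. ]
beaker_1 0.48 [185.9 205. ] [550.4  16.1   0. ]
petri_dish 0.67 [152.6 223.9] [502.9  96.3   0. ]
tweezers 0.46 [315.9 226.6] [ 502.3 -302.7    0. ]
side [ 353.5 -909.5  414.2] 365.61833700215925
['color', 'depth', 'fx', 'fy', 'cx', 'cy', 'camera_from_world', 'w2c']
groove 0.87 [283.1 198.1] [ 634.  -175.6   54. ]
groove 0.75 [320.7 260.1] [ 608.9 -432.3   54. ]
clip_seat 0.62 [273.4 199.1] [ 610.2 -174.9   54. ]
fork_grip 0.6 [239.2 254. ] [ 481.7 -363.8   45. ]
rest_home 0.95 [269.2 270.4] [ 518.7 -425.1   45. ]
rest_home 0.59 [231.6 187.3] [535.8 -59.2  45. ]
drive 0.87 [277.6 221.6] [ 617.7 -187.7    0. ]
clip 0.44 [273.3 203.1] [ 605.8 -187.5   50. ]
rest 0.75 [265.7 290.8] [ 514.6 -420.8   -0. ]
vial_1 0.84 [320.1 256.7] [ 651.2 -349.5    0. ]
beaker_1 0.85 [230.9 187.2] [556.2  45.7   0. ]
petri_dish 0.48 [207.4 184.2] [494.2  86.3   0. ]
tweezers 0.68 [239.4 251.2] [ 500.1 -287.4    0. ]
{'time_s': 1.2, 'joints': array([-1.5,  0.3,  1.5,  0. ,  1.3, -0.2]), 'dq': array([ 0.,  0.,  0., -0., -0., -0.]), 'tau': array([ -0. , -41.2, -26. ,  -0. ,   0. ,  -0. ]), 'eef_pos': array([ 135.4, -507.3,  231.3]), 'ee_rot': array([0. , 1. , 0.1, 0. ]), 'force': array([-0.1,  0.6, -0.9]), 'wrist_torque': array([-0. ,  0.1, -0. ]), 'grip_force': 0.0, 'grip_width': 0.9997080986609613}
```

```bash
python3 - <<'E'
import cv2
a=cv2.imread("pics/top0.png")[130:260,240:400]; b=cv2.imread("pics/side0.png")[170:310,200:350]
import numpy as np
a=cv2.resize(a,(480,390),interpolation=cv2.INTER_CUBIC); b=cv2.resize(b,(800-480-0,299),interpolation=cv2.INTER_CUBIC)
o=np.zeros((390,800,3),np.uint8); o[:,:480]=a; o[:299,480:]=b
cv2.imwrite("pics/mix0.png",o)
E
```

```text
(no output)
```

View pics/mix0.png

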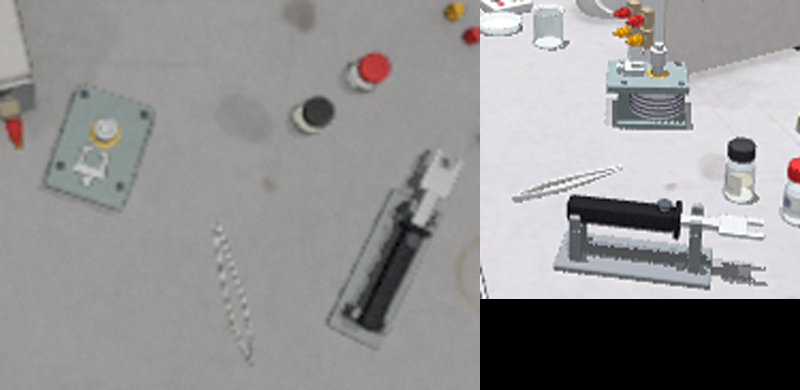

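```bash
python3 - <<'E'
from h import *
np.set_printoptions(precision=2,suppress=True)
c=cam("top"); W=cloud(c)
def rect(m):
    P=W[m][:,:2].astype(np.float32); print(len(P),cv2.minAreaRect(P), P.mean(0), np.median(W[m][:,2]))
X,Y,Z=W[...,0],W[...,1],W[...,2]
near=lambda x,y,r:(np.hypot(X-x,Y-y)<r)
print("plate");rect(near(620,-195,70)&(Z>42)&(Z<66))
print("head");rect(near(620,-195,50)&(Z>70))
print("handle");m=near(516,-415,120)&(Z>47)&(Z<66);rect(m)
P=W[m][:,:2];d=np.linalg.svd(P-P.mean(0),full_matrices=False)[2][0];print(d,np.degrees(np.arctan2(d[1],d[0])))
print("blade");rect(near(600,-450,50)&(Z>36)&(Z<52))
m=near(516,-415,100)&(Z>2)&(Z<12);print("base");rect(m)
w=cam("wrist");print(np.array(w["mount"]),w["fx"],w["cx"],w["cy"])
print(T(sense())[:3,:3])
E
```

```text
plate
948 ((618.7509155273438, -178.10537719726562), (100.89539337158203, 85.9787826538086), 72.14185333251953) [ 612.11 -194.26] 50.455658128203936
head
49 ((623.9549560546875, -198.7692413330078), (16.88606071472168, 13.8389253616333), 0.41483885049819946) [ 622.99 -198.84] 79.97960684964232
handle
405 ((542.2607421875, -436.820068359375), (30.170682907104492, 152.80255126953125), 65.25701141357422) [ 530.55 -431.74] 53.016330004021256
[-0.9   0.44] 154.20028276168202
blade
199 ((579.6298828125, -456.91973876953125), (25.234378814697266, 67.79541015625), 64.14901733398438) [ 581.91 -457.17] 46.87033551926902
base
1407 ((514.5924072265625, -413.8035888671875), (198.2539520263672, 194.80279541015625), 53.067481994628906) [ 514.63 -414.85] 3.643199820284053
[[  -0.      0.96    0.28   70.03]
 [   1.      0.      0.      0.5 ]
 [   0.      0.28   -0.96 -142.91]
 [   0.      0.      0.      1.  ]] 326.2781644509055 260.6616845794163 185.36890329778282
[[ 0.97  0.26  0.  ]
 [ 0.26 -0.97 -0.  ]
 [ 0.    0.   -1.  ]]
```

```bash
python3 -m jog '[{"tx":60},{"tx":60},{"tx":60},{"tx":60},{"tx":60}]'; python3 -m jog '[{"tx":60},{"az":0.18},{"az":0.18},{"az":0.18},{"az":0.16}]'; python3 -m jog '[{},{}]'
python3 - <<'E'
from h import *
np.set_printoptions(precision=2,suppress=True)
s=sense();print(T(s),s["joints"])
c=cam("wrist");save(c,"w1.png",None,1.5)
for q,z in dict(fork_grip=45,rest_home=45,rest=0).items():
    for r in place_of(q,"wrist")[:2]: print(q,r["conf"],r["centre"],atz(c,r["centre"],z))
E
```

```text
[[   0.97    0.26    0.    135.39]
 [   0.26   -0.97   -0.   -507.25]
 [   0.      0.     -1.    231.29]
 [   0.      0.      0.      1.  ]] [-1.53  0.31  1.5   0.    1.33 -0.22]schema error: expected keys tx, ty, tz, ax, ay, az, jaw
schema error: expected keys tx, ty, tz, ax, ay, az, jaw
schema error: expected keys tx, ty, tz, ax, ay, az, jaw
```

View pics/w1.png

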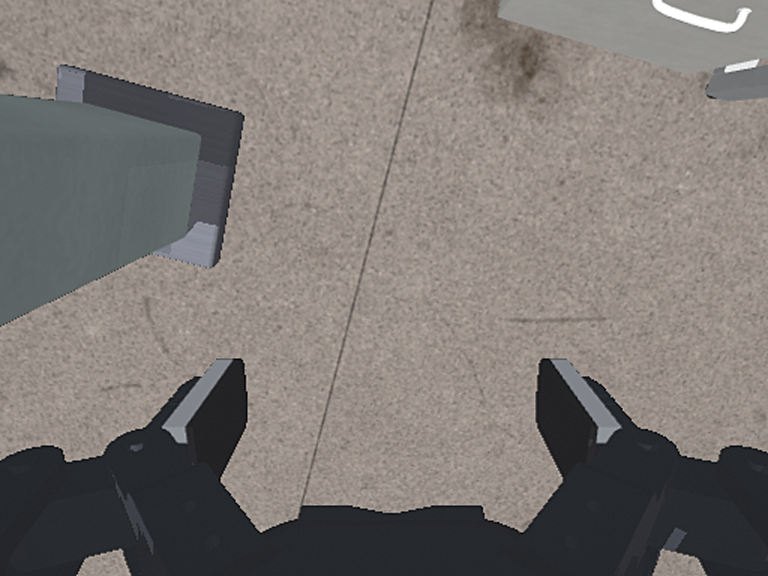

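The picture shows the floor, the cart at left, and a furniture edge (500,10) ahead; the rows need every key. I check the corridor's heights first.

```bash
python3 - <<'E'
from h import *
np.set_printoptions(precision=0,suppress=True)
w=cam("wrist");W=cloud(w);print("furn",W[5,400],W[30,480],W[20,420],"floor",W[100,250])
c=cam("top");W=cloud(c);
for x in range(100,720,50):
    print(x,[ (lambda m:int(np.nanmax(W[...,2][m])) if m.sum()>3 else None)((abs(W[...,0]-x)<25)&(abs(W[...,1]-y)<25)) for y in range(-650,100,50)])
E
```

```text
furn [ 479. -761. -496.] [ 479. -971. -498.] [ 478. -842. -554.] floor [ 165. -462. -758.]
100 [-747, -743, -748, -747, -747, -744, -746, -744, -746, -649, -645, -171, -168, -228, None]
150 [-747, -746, -747, -746, -744, -745, -750, -747, -743, -651, 5, 5, 2, -648, -650]
200 [-744, -747, -747, -746, -749, -747, -745, -746, -748, -744, -748, -743, -748, 296, 287]
250 [-748, -745, -748, -746, -742, -743, -749, -745, -748, -747, -748, 467, 476, 431, 294]
300 [-747, -747, -745, -748, -744, -745, -747, -748, -749, -745, -746, 517, 507, 386, 271]
350 [-752, -752, -740, -750, -746, -747, -746, -748, -747, -749, -746, -745, -748, -749, -748]
400 [5, 6, 5, 7, 7, 6, 7, 5, 6, 7, 8, 5, 6, 5, 5]
450 [6, 14, 6, 6, 6, 56, 7, 10, 6, 7, 5, 7, 6, 7, 6]
500 [6, 20, 7, 6, 58, 59, 6, 7, 7, 5, 7, 6, 5, 8, 17]
550 [17, 8, 5, 6, 63, 55, 6, 7, 5, 54, 6, 6, 6, 51, 52]
600 [16, 6, 47, 50, 52, 6, 6, 6, 54, 87, 91, 97, 6, 5, 5]
650 [6, 7, 7, 49, 7, 58, 61, 5, 54, 85, 161, 161, 157, 8, 151]
700 [52, 47, 51, 26, 5, 60, 5, 5, 6, 6, 159, 161, 159, 6, 288]
```

```bash
python3 -m jog '[{"tx":60,"ty":0,"tz":0,"ax":0,"ay":0,"az":0,"jaw":-1},{"tx":60,"ty":0,"tz":0,"ax":0,"ay":0,"az":0,"jaw":-1},{"tx":60,"ty":0,"tz":0,"ax":0,"ay":0,"az":0,"jaw":-1},{"tx":60,"ty":0,"tz":0,"ax":0,"ay":0,"az":0,"jaw":-1},{"tx":60,"ty":0,"tz":0,"ax":0,"ay":0,"az":0,"jaw":-1}]'
python3 -m jog '[{"tx":60,"ty":0,"tz":0,"ax":0,"ay":0,"az":0,"jaw":-1},{"tx":0,"ty":0,"tz":0,"ax":0,"ay":0,"az":0.18,"jaw":-1},{"tx":0,"ty":0,"tz":0,"ax":0,"ay":0,"az":0.18,"jaw":-1},{"tx":0,"ty":0,"tz":0,"ax":0,"ay":0,"az":0.18,"jaw":-1},{"tx":0,"ty":0,"tz":0,"ax":0,"ay":0,"az":0.16,"jaw":-1}]' 
python3 -m jog '[{"tx":0,"ty":0,"tz":0,"ax":0,"ay":0,"az":0,"jaw":-0.5},{"tx":0,"ty":0,"tz":0,"ax":0,"ay":0,"az":0,"jaw":-0.5}]'
cat > look.py <<'E'
from h import *
import sys
np.set_printoptions(precision=2,suppress=True)
s=sense();print(T(s),s["joints"],s["time_s"],s["force"])
c=cam("wrist");save(c,sys.argv[1],None,1.5)
for a in sys.argv[2:]:
    q,z=a.split("=");z=float(z)
    for r in place_of(q,"wrist")[:2]: print(q,round(r["conf"],2),np.array(r["centre"]),atz(c,r["centre"],z))
E
python3 look.py w2.png fork_grip=45 rest_home=45 rest=0
```

```text
time_s: 2.22
eef_pos: [427.1, -429.2, 231.4]
ee_rot: [0.0, 0.992, 0.13, 0.0]
force: [-0.4, -0.0, -0.1]
grip_width: 0.998
grip_force: 0.0
time_s: 2.85
eef_pos: [483.2, -414.4, 231.2]
ee_rot: [-0.0, 0.975, -0.22, -0.0]
force: [-0.4, 0.6, 0.1]
grip_width: 0.996
grip_force: 0.0
time_s: 3.1
eef_pos: [483.2, -414.4, 231.2]
ee_rot: [-0.0, 0.976, -0.216, -0.0]
force: [-0.5, 0.8, 0.7]
grip_width: 0.75
grip_force: 0.0
[[   0.91   -0.42   -0.    483.17]
 [  -0.42   -0.91    0.   -414.43]
 [  -0.     -0.     -1.    231.25]
 [   0.      0.      0.      1.  ]] [-0.89  0.57  1.12  0.    1.45  1.11] 3.1 [-0.5   0.75  0.7 ]
fork_grip 0.6 [257.1 130.2] [ 513.74 -425.56   45.  ]
fork_grip 0.36 [253.5 124.7] [ 520.18 -424.62   45.  ]
rest 0.95 [257.1 120.8] [ 518.76 -427.38    0.  ]
```

View pics/w2.png

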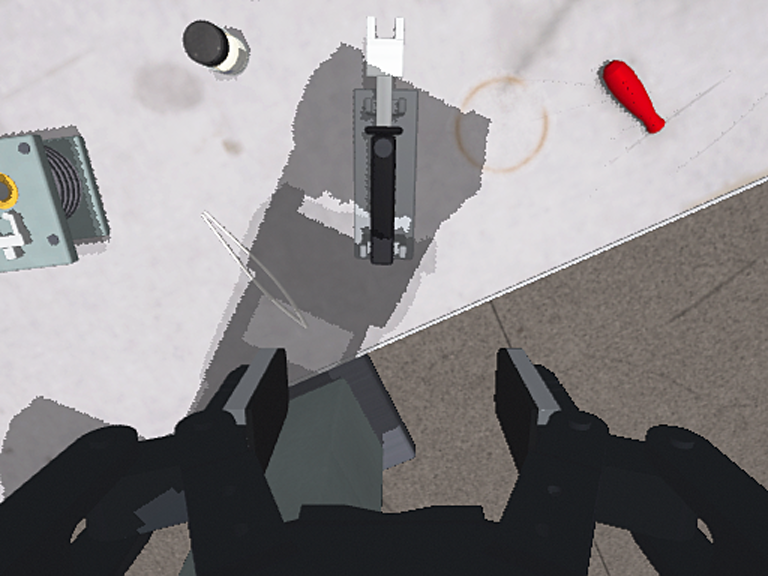

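```bash
python3 - <<'E'
from h import *
np.set_printoptions(precision=1,suppress=True)
c=cam("wrist");W=cloud(c);M=T(sense());Mi=np.linalg.inv(M)
def loc(p): return (Mi@np.append(p,1))[:3]
for n,uv,z in [("rear",(381,265),54),("guardfront",(384.5,128),56),("guardback",(384.5,134.5),54),("tipL",(370,17),47),("tipR",(401,17),47),("bladeback",(385,77),47),("baseBL",(354,259),6),("baseBR",(413,259),6),("baseTL",(355,89),6),("baseTR",(417,90),6)]:
    p=atz(c,(uv[0]/1.5,uv[1]/1.5),z); print(n,p,"tool",loc(p))
L=(W.reshape(-1,3)-M[:3,3])@M[:3,:3]; Z=W.reshape(-1,3)[:,2]
ok=np.isfinite(Z)&(abs(L[:,0]-40)<150)&(abs(L[:,1])<30)
h=ok&(Z>50)&(Z<62); print("handle z",np.median(Z[h]),L[h,:2].min(0),L[h,:2].max(0))
for a in range(-20,90,15):
    m=h&(abs(L[:,0]-a)<7); 
    if m.sum()>3: print(a,m.sum(),L[m,1].min(),L[m,1].max(),L[m,1].mean(),Z[m].mean())
b=ok&(Z>40)&(Z<50)&(L[:,0]>85); print("blade",L[b,:2].min(0),L[b,:2].max(0),Z[b].mean())
E
```

```text
rear [ 473.7 -403.3   54. ] tool [-13.3  -6.  177.3]
guardfront [ 552.7 -443.4   56. ] tool [ 75.2  -3.3 175.3]
guardback [ 549.2 -441.7   54. ] tool [ 71.4  -3.3 177.3]
tipL [ 614.4 -462.8   47. ] tool [139.4 -11.9 184.3]
tipR [ 606.5 -479.7   47. ] tool [139.4   6.8 184.3]
bladeback [ 580.2 -456.6   47. ] tool [105.7  -3.  184.3]
baseBL [ 476.  -380.2    6. ] tool [-21.  -27.9 225.3]
baseBR [ 456.6 -421.6    6. ] tool [-21.   17.8 225.3]
baseTL [ 586.2 -435.5    6. ] tool [102.3 -24.6 225.3]
baseTR [ 567.1 -474.8    6. ] tool [101.6  19.  225.3]
handle z 54.255000019175924 [-13.3 -19.2] [103.1   8.5]
-20 8 -11.177772209946742 -0.9611086306636113 -6.452174966873934 51.57842633354884
-5 205 -19.177272876692843 2.0928631418965664 -5.9658901020664485 54.077083261159835
10 219 -12.987837670519202 2.0818200686599586 -5.401566068886428 53.93237806325464
25 232 -12.787504630605515 2.061849835740691 -5.282037217654527 54.13314063912714
40 227 -12.632183360458901 3.018539431564659 -5.127197916513698 54.055050094006916
55 247 -12.440200932566365 2.9931531149528454 -4.7224329452558225 54.88211005280824
70 298 -15.821541461081784 6.7041001463580265 -4.654488774761407 56.1554505899625
85 98 -16.682717053105243 8.51159140430289 -4.232818726975225 53.72338012552501
blade [ 85.  -16.3] [139.9   7.6] 47.15511156725887
```

```bash
python3 -m jog '[{"tx":36.7,"ty":-4.8,"tz":0,"ax":0,"ay":0,"az":0,"jaw":-0.4},{"tx":0,"ty":0,"tz":50,"ax":0,"ay":0,"az":0.021,"jaw":-0.4},{"tx":0,"ty":0,"tz":50,"ax":0,"ay":0,"az":0,"jaw":-0.4},{"tx":0,"ty":0,"tz":25,"ax":0,"ay":0,"az":0,"jaw":-0.4},{"tx":0,"ty":0,"tz":0,"ax":0,"ay":0,"az":0,"jaw":-0.4}]'
python3 look.py w3.png fork_grip=45
python3 - <<'E'
from h import *
np.set_printoptions(precision=1,suppress=True)
c=cam("wrist");W=cloud(c);M=T(sense())
L=(W.reshape(-1,3)-M[:3,3])@M[:3,:3]; Z=W.reshape(-1,3)[:,2]
for a in range(-45,110,8):
    for lo,hi in((50,53),(53,60),(42,49.5)):
        m=(abs(L[:,0]-a)<4)&(abs(L[:,1])<25)&(Z>lo)&(Z<hi)
        if m.sum()>20: print(a,(lo,hi),m.sum(),L[m,1].min(),L[m,1].max(),np.percentile(L[m,1],[2,98]).mean())
m=(abs(L[:,1])<25)&(Z>42)&(Z<60);print(L[m,0].min(),L[m,0].max())
E
```

```text
time_s: 3.98
eef_pos: [517.9, -425.0, 104.5]
ee_rot: [-0.001, 0.974, -0.228, -0.002]
force: [0.5, 0.2, 0.4]
grip_width: 0.698
grip_force: 0.0
[[   0.9    -0.44   -0.    517.86]
 [  -0.44   -0.9     0.   -425.05]
 [  -0.     -0.     -1.    104.5 ]
 [   0.      0.      0.      1.  ]] [-0.86  0.74  1.16 -0.    1.25  1.17] 3.975 [0.54 0.15 0.39]
fork_grip 0.94 [263.2 202.7] [ 516.53 -427.02   45.  ]
-45 (53, 60) 220 -7.902575880230527 7.072902756627059 -0.7474566543103998
-45 (42, 49.5) 103 -15.834644177218358 15.588866734255767 -0.11275500854897302
-37 (50, 53) 23 -8.584237529382872 7.049139134564806 -0.763569976294773
-37 (53, 60) 230 -7.8393227412428415 6.348089972318181 -0.7450442095812
-37 (42, 49.5) 105 -15.716909778211425 15.649420429959157 -0.041394374561119385
-29 (50, 53) 27 -8.494647845552315 7.013140309300919 -0.7418422054671523
-29 (53, 60) 230 -7.7161714684894305 6.283690666073808 -0.7200356244935691
-21 (50, 53) 27 -8.39623142600899 7.515425385461265 -0.588931410757799
-21 (53, 60) 241 -8.268582889460978 6.869547105856243 -0.7036601128481155
-13 (50, 53) 35 -8.880878992935
[... 1075 characters left out ...]
3 -8.368863041302545 8.389108122168228 0.01006620306013506
51 (53, 60) 196 -12.880439061359533 12.328641717855227 -0.2494216766427213
51 (42, 49.5) 320 -8.4130652663193 7.882232731748576 -0.325711256402494
59 (42, 49.5) 231 -11.378779265630968 11.509510404433744 -0.11517059717047573
67 (42, 49.5) 312 -12.34691541666711 9.932117948093307 -1.169497648620779
75 (42, 49.5) 532 -12.249185715646323 9.916062407951246 -1.1382373549617402
83 (42, 49.5) 579 -12.581270768699099 10.455468908394867 -0.8043519815378257
91 (42, 49.5) 407 -12.615832713643945 10.31624270895313 -1.1094500995426104
99 (42, 49.5) 263 -12.38272641025201 10.182778310626958 -1.0924671601020117
-50.50209885993933 102.16448222958788
```

View pics/w3.png

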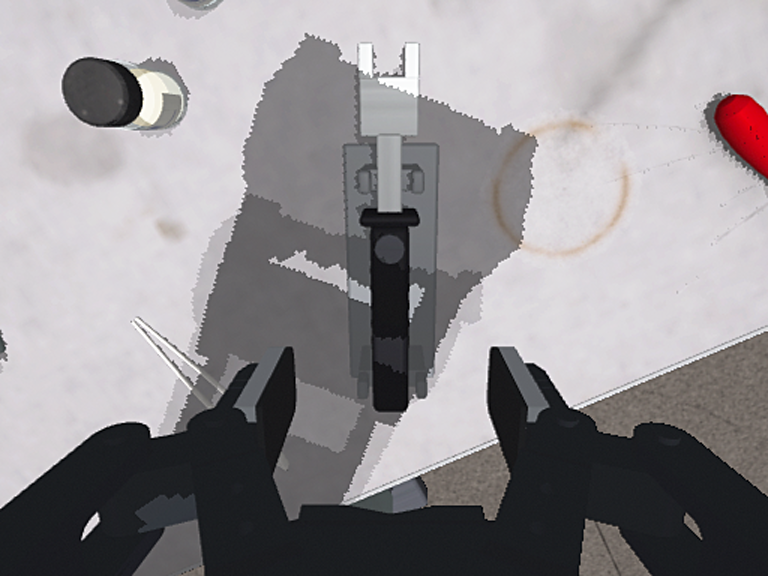

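```bash
python3 -m jog '[{"tx":-0.2,"ty":-0.7,"tz":30,"ax":0,"ay":0,"az":0,"jaw":-0.4},{"tx":0,"ty":0,"tz":30,"ax":0,"ay":0,"az":0,"jaw":-0.4},{"tx":0,"ty":0,"tz":18,"ax":0,"ay":0,"az":0,"jaw":-0.4},{"tx":0,"ty":0,"tz":0,"ax":0,"ay":0,"az":0,"jaw":-0.2},{"tx":0,"ty":0,"tz":0,"ax":0,"ay":0,"az":0,"jaw":0.2}]' 80
python3 -m jog '[{"tx":0,"ty":0,"tz":0,"ax":0,"ay":0,"az":0,"jaw":0.5},{"tx":0,"ty":0,"tz":0,"ax":0,"ay":0,"az":0,"jaw":0.6},{"tx":0,"ty":0,"tz":0,"ax":0,"ay":0,"az":0,"jaw":1},{"tx":0,"ty":0,"tz":0,"ax":0,"ay":0,"az":0,"jaw":1},{"tx":0,"ty":0,"tz":0,"ax":0,"ay":0,"az":0,"jaw":1}]'
python3 -c "
from h import *
s=sense();print(T(s),s)"
```

```text
time_s: 4.75
eef_pos: [519.2, -425.7, 30.0]
ee_rot: [0.001, 0.974, -0.228, 0.001]
force: [1.0, 0.6, 0.4]
grip_width: 0.413
grip_force: 0.0
time_s: 5.38
eef_pos: [518.8, -425.3, 29.2]
ee_rot: [0.0, 0.974, -0.228, 0.0]
force: [-1.3, 0.3, 5.9]
grip_width: 0.171
grip_force: 78.3
[[ 8.95950419e-01 -4.44153408e-01  7.72542650e-04  5.18814185e+02]
 [-4.44152714e-01 -8.95950622e-01 -9.22210103e-04 -4.25276608e+02]
 [ 1.10176283e-03  4.83127614e-04 -9.99999276e-01  2.91596697e+01]
 [ 0.00000000e+00  0.00000000e+00  0.00000000e+00  1.00000000e+00]] {'time_s': 5.375, 'joints': array([-8.60882429e-01,  8.27313001e-01,  1.21086984e+00, -1.69884714e-05,
        1.10220687e+00,  1.17015048e+00]), 'dq': array([ 0.00045021,  0.00107694, -0.00071709,  0.00142869, -0.0008682 ,
       -0.00080117]), 'tau': array([-7.42858113e-02, -5.60325587e+01, -2.18913352e+01,  2.97678995e-02,
       -3.31745390e-01,  9.23962193e-05]), 'eef_pos': array([ 518.81418477, -425.27660775,   29.15966969]), 'ee_rot': array([ 3.60846295e-04,  9.73640118e-01, -2.28088928e-01,  4.81262389e-04]), 'force': array([-1.34442677,  0.28503756,  5.86893635]), 'wrist_torque': array([0.16557698, 0.22376137, 0.00587485]), 'grip_force': 78.34715723991394, 'grip_width': 0.17065111090752688}
```

```bash
python3 -m jog '[{"tx":0,"ty":0,"tz":-10,"ax":0,"ay":0,"az":0,"jaw":1},{"tx":0,"ty":0,"tz":-20,"ax":0,"ay":0,"az":0,"jaw":1},{"tx":0,"ty":0,"tz":-40,"ax":0,"ay":0,"az":0,"jaw":1},{"tx":0,"ty":0,"tz":-40,"ax":0,"ay":0,"az":0,"jaw":1},{"tx":0,"ty":0,"tz":-30,"ax":0,"ay":0,"az":0,"jaw":1}]'
python3 -m jog '[{"tx":-18,"ty":-36,"tz":0,"ax":0,"ay":0,"az":0,"jaw":1},{"tx":-22,"ty":-44,"tz":0,"ax":0,"ay":0,"az":0,"jaw":1},{"tx":-22,"ty":-44,"tz":0,"ax":0,"ay":0,"az":0,"jaw":1},{"tx":-22,"ty":-44,"tz":0,"ax":0,"ay":0,"az":0,"jaw":1},{"tx":-4,"ty":-8,"tz":0,"ax":0,"ay":0,"az":-0.147,"jaw":1}]'
python3 -m jog '[{"tx":0,"ty":0,"tz":0,"ax":0,"ay":0,"az":0,"jaw":1},{"tx":0,"ty":0,"tz":0,"ax":0,"ay":0,"az":0,"jaw":1},{"tx":0,"ty":0,"tz":0,"ax":0,"ay":0,"az":0,"jaw":1}]'
python3 look.py w4.png groove=54 clip_seat=54 clip=50 drive=0
```

```text
time_s: 6.0
eef_pos: [518.8, -425.2, 171.7]
ee_rot: [0.001, 0.974, -0.228, 0.001]
force: [0.1, 0.6, -0.2]
grip_width: 0.166
grip_force: 78.0
time_s: 6.62
eef_pos: [518.0, -225.5, 169.9]
ee_rot: [0.0, 0.988, -0.153, 0.001]
force: [0.2, -0.6, -0.4]
grip_width: 0.173
grip_force: 78.1
time_s: 7.0
eef_pos: [517.8, -228.9, 168.3]
ee_rot: [0.0, 0.988, -0.157, 0.0]
force: [0.5, -1.3, -1.0]
grip_width: 0.169
grip_force: 78.1
[[   0.95   -0.31    0.    517.82]
 [  -0.31   -0.95   -0.   -228.92]
 [   0.      0.     -1.    168.35]
 [   0.      0.      0.      1.  ]] [-0.62  0.46  1.46 -0.    1.22  1.26] 7.0 [ 0.54 -1.25 -1.05]
clip_seat 0.98 [177.   93.6] [ 602.18 -190.43   54.  ]
clip 0.68 [176.5  91.8] [ 603.81 -189.62   50.  ]
```

View pics/w4.png

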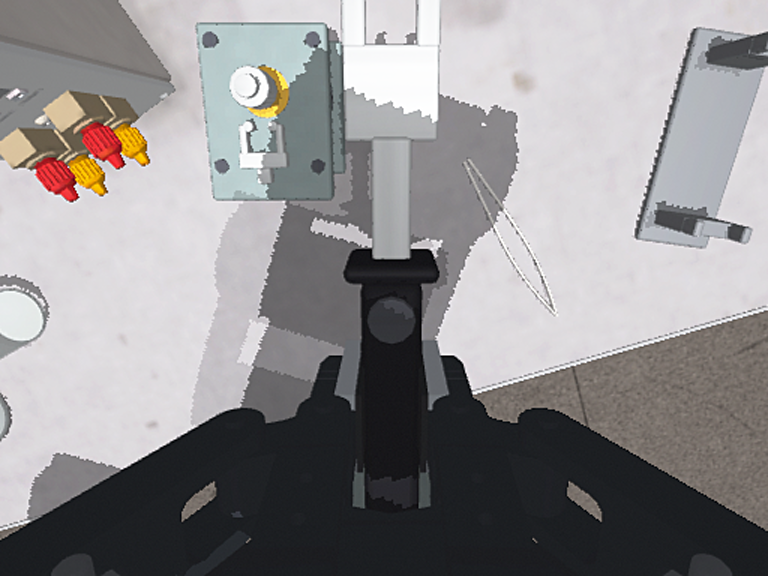

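```bash
python3 - <<'E'
from h import *
np.set_printoptions(precision=1,suppress=True)
c=cam("wrist");W=cloud(c);M=T(sense());Mi=np.linalg.inv(M)
loc=lambda p:(Mi@np.append(p,1))[:3]
for n,uv,z in [("pl",(196,24),50),("pl",(325,23),50),("pl",(335,198),50),("pl",(214,200),50),("stub",(249,86),85),("clipBL",(240,166),58),("clipBR",(287,166),58),("noseL",(249,124),58),("noseR",(272,124),58)]:
    p=atz(c,(uv[0]/1.5,uv[1]/1.5),z); print(n,p,"tool",loc(p))
L=(W-M[:3,3])@M[:3,:3]; Z=W[...,2]
def rect(n,m):
    P=L[m][:,:2].astype(np.float32);print(n,len(P),cv2.minAreaRect(P),np.median(Z[m]))
box=(L[...,1]<-15)&(L[...,1]>-105)&(L[...,0]<150)&(L[...,0]>20)
rect("plate",box&(abs(Z-50.5)<2.5)); rect("clip",box&(Z>56)&(Z<60)); rect("head",box&(Z>76)&(Z<82)); rect("stub",box&(Z>83)&(Z<88))
for a in range(-40,105,10):
    m=(abs(L[...,0]-a)<5)&(abs(L[...,1])<16)&(L[...,2]<-5)&(L[...,2]>-30)
    if m.sum()>20: print(a,m.sum(),np.percentile(L[m][:,1],[1,99]),np.percentile(L[m][:,1],[1,99]).mean(),np.percentile(L[m][:,2],[5,50]))
E
```

```text
pl [ 663.  -177.3   50. ] tool [122.4 -93.3 118.2]
pl [ 644.2 -236.7   50. ] tool [122.8 -31.  118.2]
pl [ 563.7 -212.8   50. ] tool [ 38.8 -28.9 118.2]
pl [ 582.5 -151.3   50. ] tool [ 37.8 -93.2 118.2]
stub [ 623.2 -198.9   85. ] tool [ 91.2 -60.5  83.2]
clipBL [ 594.3 -173.8   58. ] tool [ 55.9 -75.4 110.2]
clipBR [ 586.9 -196.4   58. ] tool [ 55.9 -51.7 110.2]
noseL [ 611.6 -185.9   58. ] tool [ 76.1 -69.2 110.2]
noseR [ 608.1 -196.7   58. ] tool [ 76.1 -57.9 110.2]
plate 8387 ((81.02406311035156, -61.813655853271484), (84.7371597290039, 64.07759857177734), 0.08121835440397263) 50.34760088545232
clip 686 ((62.79800796508789, -63.580047607421875), (24.63359832763672, 29.651824951171875), 86.51603698730469) 58.16568898881242
head 393 ((91.84649658203125, -61.72031784057617), (17.272174835205078, 17.146387100219727), 17.580108642578125) 79.25834967834231
stub 198 ((91.8800048828125, -61.678367614746094), (9.297473907470703, 9.438042640686035), 45.674339294433594) 85.20373378317463
-30 638 [-7.   8.4] 0.7431873481550739 [-26. -25.]
-20 720 [-6.8  8.3] 0.7533156251278084 [-25.9 -25. ]
-10 744 [-6.5  8.1] 0.7906846331035191 [-26. -25.]
0 821 [-6.5  8.1] 0.7791413422329589 [-26.6 -25.1]
10 1730 [-15.7  15.7] 0.0028681399949652686 [-28.2 -24.7]
20 589 [-7.   8.6] 0.7904006999947955 [-26.  -24.8]
30 634 [-7.2  8.4] 0.6069404901927777 [-29.4 -24.5]
40 1528 [-10.5  12. ] 0.7424918680903847 [-27.6 -25.1]
50 677 [-4.   5.6] 0.8015644900238619 [-20. -19.]
60 725 [-4.2  5.5] 0.6483260708194183 [-20.1 -19. ]
70 1318 [-10.4  11.9] 0.7413683652060259 [-19.7 -18.3]
80 1879 [-10.5  11.9] 0.6875717855366235 [-19.1 -18.1]
90 1591 [-10.6  12. ] 0.6864724210035922 [-19.1 -17.9]
100 578 [-10.8  12.1] 0.6503804140982288 [-19.  -17.8]
```

```bash
python3 - <<'E'
from h import *
np.set_printoptions(precision=1,suppress=True)
c=cam("wrist");W=cloud(c);M=T(sense())
L=(W-M[:3,3])@M[:3,:3]; Z=W[...,2]
m=(L[...,1]<-40)&(L[...,1]>-85)&(L[...,0]<82)&(L[...,0]>35)&(Z>55)&(Z<60)
P=L[m]
for a in range(44,80,2):
    q=P[abs(P[:,0]-a)<1]
    if len(q): print(a,len(q),q[:,1].min(),q[:,1].max(),(q[:,1].min()+q[:,1].max())/2)
for b in range(-77,-48,2):
    q=P[abs(P[:,1]-b)<1]
    if len(q): print("y",b,q[:,0].min(),q[:,0].max())
E
```

```text
48 19 -66.28644777125967 -60.04054888038973 -63.163498325824705
50 19 -66.07990696743866 -59.87437203754312 -62.977139502490886
52 28 -66.89962081296324 -59.95765266746906 -63.42863674021615
54 30 -66.46887823155961 -59.58619898141245 -63.02753860648603
56 62 -75.01941304398575 -51.33185420436594 -63.175633624175845
58 95 -75.15429072624949 -51.462707151658776 -63.30849893895413
60 98 -75.2389645020289 -51.23358261008106 -63.23627355605498
62 95 -75.23103307577671 -51.265902084647784 -63.24846758021225
64 23 -74.08791843536645 -52.78692156110833 -63.43741999823739
66 34 -74.15391904868252 -52.74519812666861 -63.44955858767557
68 31 -73.82328272957271 -52.68457840905361 -63.253930569313155
70 32 -73.82405689555397 -52.578989252298825 -63.201523073926396
72 36 -74.68807669945173 -52.748403205909725 -63.718239952680726
74 39 -73.81653785322106 -52.74209222376082 -63.27931503849094
76 55 -73.66316877674547 -52.93996661008997 -63.30156769341772
78 12 -70.33385699751614 -55.73086394835993 -63.03236047293804
y -75 55.514116797421195 72.98374040935984
y -73 55.57698693603135 75.8337910053514
y -71 55.614016634901674 77.19582154108632
y -69 55.542260995029224 77.25471269822783
y -67 48.11343638384469 77.2339647733993
y -65 48.02317205012809 62.9168835095857
y -63 48.07714424663764 62.902701855694474
y -61 47.83780879208273 62.88551332421619
y -59 50.12050361167207 77.23994470491269
y -57 55.513455269277024 78.00157499210947
y -55 55.5051561771543 77.20456105541058
y -53 55.444909926073706 75.84582396277465
y -51 56.24334014736337 62.8769943765739
```

```bash
python3 -m jog '[{"tx":-30,"ty":-31.5,"tz":0,"ax":0,"ay":0,"az":0,"jaw":1},{"tx":-30,"ty":-31.5,"tz":0,"ax":0,"ay":0,"az":0,"jaw":1},{"tx":0,"ty":0,"tz":40,"ax":0,"ay":0,"az":0,"jaw":1},{"tx":0,"ty":0,"tz":40,"ax":0,"ay":0,"az":0,"jaw":1},{"tx":0,"ty":0,"tz":20,"ax":0,"ay":0,"az":0,"jaw":1}]'
python3 -m jog '[{"tx":0,"ty":0,"tz":0,"ax":0,"ay":0,"az":0,"jaw":1},{"tx":0,"ty":0,"tz":0,"ax":0,"ay":0,"az":0,"jaw":1},{"tx":0,"ty":0,"tz":0,"ax":0,"ay":0,"az":0,"jaw":1}]'
python3 - <<'E'
from h import *
np.set_printoptions(precision=2,suppress=True)
M0=np.array([[.951,-.309,0],[-.309,-.951,0],[0,0,-1]])
s=sense();M=T(s);print(M,s["force"])
print("shift in old tool",M0.T@(M[:3,3]-[517.82,-228.92,168.35]))
E
```

```text
time_s: 7.98
eef_pos: [479.5, -149.3, 66.6]
ee_rot: [-0.0, 0.988, -0.156, -0.001]
force: [1.1, -0.1, -0.5]
grip_width: 0.17
grip_force: 78.2
time_s: 8.35
eef_pos: [480.7, -150.1, 69.3]
ee_rot: [0.0, 0.988, -0.156, 0.001]
force: [0.4, -0.2, 0.3]
grip_width: 0.168
grip_force: 78.2
[[   0.95   -0.31    0.    480.72]
 [  -0.31   -0.95   -0.   -150.07]
 [   0.      0.     -1.     69.31]
 [   0.      0.      0.      1.  ]] [ 0.44 -0.17  0.28]
shift in old tool [-59.65 -63.52  99.04]
```

```bash
python3 -m jog '[{"tx":0,"ty":0.6,"tz":12,"ax":0,"ay":0,"az":0,"jaw":1},{"tx":0,"ty":0,"tz":12,"ax":0,"ay":0,"az":0,"jaw":1},{"tx":0,"ty":0,"tz":7,"ax":0,"ay":0,"az":0,"jaw":1},{"tx":0,"ty":0,"tz":0,"ax":0,"ay":0,"az":0,"jaw":1},{"tx":0,"ty":0,"tz":0,"ax":0,"ay":0,"az":0,"jaw":1}]'
python3 - <<'E'
from h import *
np.set_printoptions(precision=2,suppress=True)
s=sense();print(s["eef_pos"],s["force"],s["wrist_torque"])
import cv2
c=cam("top");d=cam("side");e=cam("wrist")
def cr(c,p,w,h,W,H):
    u,v=proj(c,p).astype(int);im=c["color"][max(0,v-h):v+h,u-w:u+w,::-1];return cv2.resize(im,(W,H),interpolation=cv2.INTER_CUBIC)
p=np.array([590,-188,54.])
o=np.vstack([np.hstack([cr(c,p,40,30,400,300),cr(d,p,40,30,400,300)]),np.hstack([cv2.resize(e["color"][:192,:,::-1],(800,300))])])
cv2.imwrite("pics/mix5.png",o)
E
```

```text
time_s: 8.98
eef_pos: [480.1, -150.4, 37.4]
ee_rot: [0.0, 0.988, -0.156, 0.0]
force: [0.3, -0.4, -0.9]
grip_width: 0.168
grip_force: 78.2
[ 480.14 -150.38   37.43] [ 0.28 -0.44 -0.95] [ 0.05 -0.02 -0.03]
```

View pics/mix5.png

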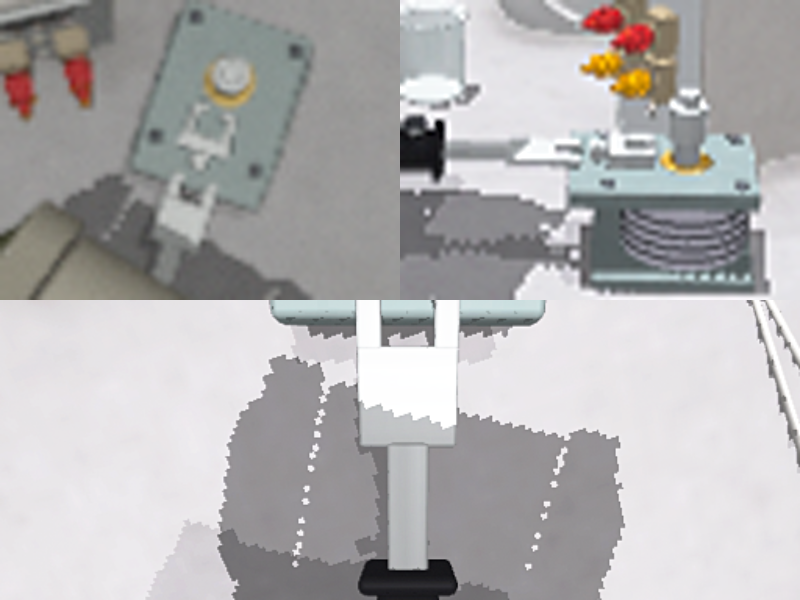

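```bash
cat > f.py <<'E'
from h import *
np.set_printoptions(precision=2,suppress=True)
s=sense();M=T(s);d=M[:3,:3].T@(M[:3,3]-[517.82,-228.92,168.35]);f=M[:3,:3].T@s["force"]
print("tip x %.2f (home 77.9) y %.2f z %.2f | F tool"%(d[0]+102.4,d[1]+.7,M[2,3]),f,s["wrist_torque"],s["time_s"])
E
python3 -m jog '[{"tx":4,"ty":0,"tz":-0.5,"ax":0,"ay":0,"az":0,"jaw":1},{"tx":4,"ty":0,"tz":0,"ax":0,"ay":0,"az":0,"jaw":1},{"tx":2,"ty":0,"tz":0,"ax":0,"ay":0,"az":0,"jaw":1},{"tx":1.5,"ty":0,"tz":0,"ax":0,"ay":0,"az":0,"jaw":1},{"tx":1.5,"ty":0,"tz":0,"ax":0,"ay":0,"az":0,"jaw":1}]'>/dev/null; python3 f.py
python3 -m jog '[{"tx":1.5,"ty":0,"tz":0,"ax":0,"ay":0,"az":0,"jaw":1},{"tx":1.5,"ty":0,"tz":0,"ax":0,"ay":0,"az":0,"jaw":1},{"tx":1.5,"ty":0,"tz":0,"ax":0,"ay":0,"az":0,"jaw":1},{"tx":1.5,"ty":0,"tz":0,"ax":0,"ay":0,"az":0,"jaw":1},{"tx":1,"ty":0,"tz":0,"ax":0,"ay":0,"az":0,"jaw":1}]'>/dev/null; python3 f.py
```

```text
tip x 55.29 (home 77.9) y -62.42 z 37.75 | F tool [-0.24  0.14  1.35] [-0.02  0.03 -0.01] 9.75
tip x 62.34 (home 77.9) y -62.39 z 37.81 | F tool [-0.11 -0.04  1.57] [0.05 0.09 0.02] 10.375
```

```bash
python3 -m jog '[{"tx":1,"ty":0,"tz":0,"ax":0,"ay":0,"az":0,"jaw":1},{"tx":1,"ty":0,"tz":0,"ax":0,"ay":0,"az":0,"jaw":1},{"tx":0.5,"ty":0,"tz":0,"ax":0,"ay":0,"az":0,"jaw":1}]'>/dev/null; python3 f.py
python3 -m jog '[{"tx":0.5,"ty":0,"tz":0,"ax":0,"ay":0,"az":0,"jaw":1},{"tx":0.5,"ty":0,"tz":0,"ax":0,"ay":0,"az":0,"jaw":1}]'>/dev/null; python3 f.py
python3 -m jog '[{"tx":0.5,"ty":0,"tz":0,"ax":0,"ay":0,"az":0,"jaw":1},{"tx":0.5,"ty":0,"tz":0,"ax":0,"ay":0,"az":0,"jaw":1}]'>/dev/null; python3 f.py
python3 -m jog '[{"tx":0.5,"ty":0,"tz":0,"ax":0,"ay":0,"az":0,"jaw":1},{"tx":0.5,"ty":0,"tz":0,"ax":0,"ay":0,"az":0,"jaw":1}]'>/dev/null; python3 f.py
```

```text
tip x 64.70 (home 77.9) y -62.42 z 37.70 | F tool [ 0.68 -0.    0.25] [ 0.03  0.17 -0.03] 10.75
tip x 65.54 (home 77.9) y -62.41 z 37.68 | F tool [-3.67  0.02 -0.05] [ 0.14  0.53 -0.1 ] 11.0
tip x 66.19 (home 77.9) y -62.50 z 37.47 | F tool [-7.55  1.41 -1.35] [ 0.23  0.93 -0.09] 11.25
tip x 66.85 (home 77.9) y -62.55 z 37.31 | F tool [-8.32  0.86 -0.22] [ 0.29  1.18 -0.07] 11.5
```

```bash
python3 -m jog '[{"tx":0.5,"ty":0,"tz":0,"ax":0,"ay":0,"az":0,"jaw":1},{"tx":0.5,"ty":0,"tz":0,"ax":0,"ay":0,"az":0,"jaw":1}]'>/dev/null; python3 f.py
python3 -m jog '[{"tx":0.5,"ty":0,"tz":-0.2,"ax":0,"ay":0,"az":0,"jaw":1},{"tx":0.5,"ty":0,"tz":0,"ax":0,"ay":0,"az":0,"jaw":1}]'>/dev/null; python3 f.py
python3 -m jog '[{"tx":0.5,"ty":0,"tz":-0.2,"ax":0,"ay":0,"az":0,"jaw":1},{"tx":0.5,"ty":0,"tz":0,"ax":0,"ay":0,"az":0,"jaw":1}]'>/dev/null; python3 f.py
```

```text
tip x 67.70 (home 77.9) y -62.58 z 37.20 | F tool [-10.24   0.24  -0.3 ] [ 0.31  1.32 -0.08] 11.75
tip x 68.74 (home 77.9) y -62.57 z 37.41 | F tool [-8.59  1.65  0.42] [ 0.35  1.23 -0.04] 12.0
tip x 69.98 (home 77.9) y -62.53 z 37.66 | F tool [-5.79  0.22  1.27] [ 0.2   0.95 -0.05] 12.25
```

```bash
python3 -m jog '[{"tx":0.5,"ty":0,"tz":0,"ax":0,"ay":0,"az":0,"jaw":1},{"tx":0.5,"ty":0,"tz":0,"ax":0,"ay":0,"az":0,"jaw":1}]'>/dev/null; python3 f.py
python3 -m jog '[{"tx":0.5,"ty":0,"tz":0,"ax":0,"ay":0,"az":0,"jaw":1},{"tx":0.5,"ty":0,"tz":0,"ax":0,"ay":0,"az":0,"jaw":1}]'>/dev/null; python3 f.py
python3 -m jog '[{"tx":0.5,"ty":0,"tz":0,"ax":0,"ay":0,"az":0,"jaw":1},{"tx":0.5,"ty":0,"tz":0,"ax":0,"ay":0,"az":0,"jaw":1}]'>/dev/null; python3 f.py
```

```text
tip x 71.58 (home 77.9) y -62.46 z 37.97 | F tool [-2.28 -0.23  2.39] [ 0.1   0.41 -0.02] 12.5
tip x 73.21 (home 77.9) y -62.36 z 38.49 | F tool [-0.67 -0.07  0.07] [-0.    0.03 -0.01] 12.75
tip x 73.94 (home 77.9) y -62.38 z 38.32 | F tool [0.24 0.49 0.73] [0.07 0.02 0.03] 13.0
```

```bash
python3 -m jog '[{"tx":0.7,"ty":0,"tz":0,"ax":0,"ay":0,"az":0,"jaw":1},{"tx":0.7,"ty":0,"tz":0,"ax":0,"ay":0,"az":0,"jaw":1},{"tx":0.6,"ty":0,"tz":0,"ax":0,"ay":0,"az":0,"jaw":1},{"tx":0,"ty":0,"tz":0,"ax":0,"ay":0,"az":0,"jaw":1}]'>/dev/null; python3 f.py
python3 -m jog '[{"tx":0.3,"ty":0,"tz":0,"ax":0,"ay":0,"az":0,"jaw":1},{"tx":0.3,"ty":0,"tz":0,"ax":0,"ay":0,"az":0,"jaw":1}]'>/dev/null; python3 f.py
python3 -m jog '[{"tx":0.3,"ty":0,"tz":0,"ax":0,"ay":0,"az":0,"jaw":1},{"tx":0.3,"ty":0,"tz":0,"ax":0,"ay":0,"az":0,"jaw":1}]'>/dev/null; python3 f.py
```

```text
tip x 75.79 (home 77.9) y -62.38 z 38.19 | F tool [ 0.65 -0.51  0.82] [-0.04 -0.01 -0.03] 13.5
tip x 76.35 (home 77.9) y -62.41 z 38.20 | F tool [-0.11  0.16  0.96] [ 0.    0.01 -0.02] 13.75
tip x 76.97 (home 77.9) y -62.41 z 38.19 | F tool [0.9  0.43 0.04] [-0.02  0.03 -0.01] 14.0
```

```bash
python3 -m jog '[{"tx":0.3,"ty":0,"tz":0,"ax":0,"ay":0,"az":0,"jaw":1},{"tx":0,"ty":0,"tz":0,"ax":0,"ay":0,"az":0,"jaw":1}]'>/dev/null; python3 f.py
python3 -m jog '[{"tx":0.3,"ty":0,"tz":0,"ax":0,"ay":0,"az":0,"jaw":1},{"tx":0,"ty":0,"tz":0,"ax":0,"ay":0,"az":0,"jaw":1}]'>/dev/null; python3 f.py
python3 -m jog '[{"tx":0.3,"ty":0,"tz":0,"ax":0,"ay":0,"az":0,"jaw":1},{"tx":0,"ty":0,"tz":0,"ax":0,"ay":0,"az":0,"jaw":1}]'>/dev/null; python3 f.py
```

```text
tip x 77.27 (home 77.9) y -62.41 z 38.18 | F tool [-0.32 -0.05  0.33] [ 0.08  0.   -0.02] 14.25
tip x 77.46 (home 77.9) y -62.44 z 38.13 | F tool [-1.78  0.85  0.38] [ 0.07  0.11 -0.01] 14.5
tip x 77.63 (home 77.9) y -62.45 z 38.04 | F tool [-3.45  0.25  0.81] [0.14 0.44 0.03] 14.75
```

```bash
python3 -m jog '[{"tx":0.4,"ty":0,"tz":0,"ax":0,"ay":0,"az":0,"jaw":1},{"tx":0,"ty":0,"tz":0,"ax":0,"ay":0,"az":0,"jaw":1}]'>/dev/null; python3 f.py
python3 -m jog '[{"tx":0.3,"ty":0,"tz":0,"ax":0,"ay":0,"az":0,"jaw":1},{"tx":0,"ty":0,"tz":0,"ax":0,"ay":0,"az":0,"jaw":1}]'>/dev/null; python3 f.py
```

```text
tip x 77.85 (home 77.9) y -62.48 z 37.96 | F tool [-4.87  0.77  0.3 ] [ 0.18  0.75 -0.02] 15.0
tip x 77.97 (home 77.9) y -62.51 z 37.84 | F tool [-6.73  0.   -0.38] [ 0.23  0.88 -0.  ] 15.25
```

```bash
python3 -m jog '[{"tx":0.5,"ty":0,"tz":0,"ax":0,"ay":0,"az":0,"jaw":1},{"tx":0,"ty":0,"tz":0,"ax":0,"ay":0,"az":0,"jaw":1}]'>/dev/null; python3 f.py
python3 -m jog '[{"tx":0.4,"ty":0,"tz":0,"ax":0,"ay":0,"az":0,"jaw":1},{"tx":0,"ty":0,"tz":0,"ax":0,"ay":0,"az":0,"jaw":1}]'>/dev/null; python3 f.py
```

```text
tip x 78.19 (home 77.9) y -62.54 z 37.68 | F tool [-7.32  0.48  0.12] [ 0.26  1.1  -0.  ] 15.5
tip x 78.35 (home 77.9) y -62.58 z 37.56 | F tool [-10.26   0.65  -1.13] [0.31 1.3  0.01] 15.75
```

```bash
python3 -m jog '[{"tx":0.4,"ty":0,"tz":0,"ax":0,"ay":0,"az":0,"jaw":1},{"tx":0,"ty":0,"tz":0,"ax":0,"ay":0,"az":0,"jaw":1}]'>/dev/null; python3 f.py
python3 -c "
from h import *
for i in range(4):
    capture('top'); s=sense(); M=T(s); print((M[:3,:3].T@s['force'])[0],s['wrist_torque'][1],s['time_s'])"
```

```text
tip x 78.54 (home 77.9) y -62.59 z 37.47 | F tool [-11.97   0.31  -1.45] [ 0.35  1.56 -0.09] 16.0
-11.478646163743054 1.548740405037167 16.05
-11.500462204260721 1.5659162511854507 16.1
-12.002954167885639 1.5201146907347642 16.15
-11.253395941426167 1.474677094851266 16.2
```

Mean about 11.6 N; a touch more brings it mid-band, then hold.

```bash
python3 -m jog '[{"tx":0.25,"ty":0,"tz":0,"ax":0,"ay":0,"az":0,"jaw":1},{"tx":0,"ty":0,"tz":0,"ax":0,"ay":0,"az":0,"jaw":1},{"tx":0,"ty":0,"tz":0,"ax":0,"ay":0,"az":0,"jaw":1}]'>/dev/null; python3 f.py
python3 -m jog '[{"tx":0,"ty":0,"tz":0,"ax":0,"ay":0,"az":0,"jaw":1},{"tx":0,"ty":0,"tz":0,"ax":0,"ay":0,"az":0,"jaw":1},{"tx":0,"ty":0,"tz":0,"ax":0,"ay":0,"az":0,"jaw":1}]'>/dev/null; python3 f.py
python3 -c "
from h import *
for i in range(3):
    capture('top'); s=sense(); M=T(s); print((M[:3,:3].T@s['force'])[0],s['wrist_torque'][1],s['time_s'])"
```

```text
tip x 78.64 (home 77.9) y -62.65 z 37.32 | F tool [-11.69   0.28  -0.4 ] [ 0.49  1.62 -0.07] 16.575
tip x 78.62 (home 77.9) y -62.65 z 37.30 | F tool [-11.36   1.06  -0.6 ] [0.45 1.64 0.02] 16.95
-11.243473454283947 1.652389651175667 17.0
-11.987831785471606 1.6846249076157525 17.05
-11.412112240310611 1.60953150389479 17.1
```

```bash
python3 -m jog '[{"tx":0.25,"ty":0,"tz":0,"ax":0,"ay":0,"az":0,"jaw":1},{"tx":0,"ty":0,"tz":0,"ax":0,"ay":0,"az":0,"jaw":1}]'>/dev/null; python3 f.py
python3 -m jog '[{"tx":0,"ty":0,"tz":0,"ax":0,"ay":0,"az":0,"jaw":1},{"tx":0,"ty":0,"tz":0,"ax":0,"ay":0,"az":0,"jaw":1}]'>/dev/null; python3 f.py
python3 -c "
from h import *
for i in range(4):
    capture('top'); s=sense(); M=T(s); print((M[:3,:3].T@s['force'])[0],s['wrist_torque'][1],s['time_s'])"
```

```text
tip x 78.76 (home 77.9) y -62.67 z 37.28 | F tool [-13.28   0.03  -1.4 ] [ 0.49  1.78 -0.07] 17.35
tip x 78.75 (home 77.9) y -62.65 z 37.26 | F tool [-12.47   0.63  -1.22] [ 0.5   1.82 -0.06] 17.6
-13.146549062728388 1.777800788494919 17.65
-13.629233209435764 1.7855514145914668 17.7
-12.657126429885167 1.7491726025720138 17.75
-12.753412227158558 1.763268397928177 17.8
```

```bash
python3 -m jog '[{"tx":0,"ty":0,"tz":0,"ax":0,"ay":0,"az":0,"jaw":1},{"tx":0,"ty":0,"tz":0,"ax":0,"ay":0,"az":0,"jaw":1},{"tx":0,"ty":0,"tz":0,"ax":0,"ay":0,"az":0,"jaw":1}]'>/dev/null; python3 f.py
python3 -m jog '[{"tx":-1,"ty":0,"tz":0,"ax":0,"ay":0,"az":0,"jaw":1},{"tx":-2,"ty":0,"tz":0,"ax":0,"ay":0,"az":0,"jaw":1},{"tx":-5,"ty":0,"tz":0,"ax":0,"ay":0,"az":0,"jaw":1},{"tx":-8,"ty":0,"tz":0,"ax":0,"ay":0,"az":0,"jaw":1},{"tx":-10,"ty":0,"tz":0,"ax":0,"ay":0,"az":0,"jaw":1}]'>/dev/null; python3 f.py
python3 -m jog '[{"tx":-10,"ty":0,"tz":0,"ax":0,"ay":0,"az":0,"jaw":1},{"tx":0,"ty":0,"tz":-20,"ax":0,"ay":0,"az":0,"jaw":1},{"tx":0,"ty":0,"tz":-30,"ax":0,"ay":0,"az":0,"jaw":1},{"tx":0,"ty":0,"tz":-40,"ax":0,"ay":0,"az":0,"jaw":1},{"tx":0,"ty":0,"tz":-40,"ax":0,"ay":0,"az":0,"jaw":1}]'>/dev/null; python3 f.py
```

```text
tip x 78.75 (home 77.9) y -62.66 z 37.26 | F tool [-13.27   0.53  -0.47] [ 0.47  1.78 -0.03] 18.175
tip x 53.82 (home 77.9) y -62.40 z 38.29 | F tool [1.1 0.2 0.9] [-0.06  0.02  0.01] 18.8
tip x 43.74 (home 77.9) y -62.44 z 169.39 | F tool [ 1.32 -0.1   1.02] [-0.06  0.   -0.02] 19.425
```

```bash
python3 -m jog '[{"tx":25,"ty":30,"tz":0,"ax":0,"ay":0,"az":0,"jaw":1},{"tx":25,"ty":33,"tz":0,"ax":0,"ay":0,"az":0,"jaw":1},{"tx":8,"ty":0,"tz":0,"ax":0,"ay":0,"az":0,"jaw":1},{"tx":0,"ty":0,"tz":0,"ax":0,"ay":0,"az":0,"jaw":1},{"tx":0,"ty":0,"tz":0,"ax":0,"ay":0,"az":0,"jaw":1}]'>/dev/null; python3 f.py
python3 - <<'E'
from h import *
np.set_printoptions(precision=1,suppress=True)
c=cam("wrist");save(c,"w6.png",None,1.5);W=cloud(c);M=T(sense());Z=W[...,2]
L=(W-M[:3,3])@M[:3,:3]
def rect(n,m):
    P=L[m][:,:2].astype(np.float32);print(n,len(P),cv2.minAreaRect(P),P.min(0),P.max(0),np.median(Z[m]))
box=(L[...,1]<-15)&(L[...,1]>-105)&(L[...,0]<150)&(L[...,0]>20)
rect("clip",box&(Z>55)&(Z<60)); rect("stub",box&(Z>83)&(Z<88))
m=box&(Z>55)&(Z<60);P=L[m]
for b in range(-77,-45,3):
    q=P[abs(P[:,1]-b)<1]
    if len(q): print("y",b,q[:,0].min(),q[:,0].max())
for a in range(-40,105,14):
    m=(abs(L[...,0]-a)<5)&(abs(L[...,1])<16)&(L[...,2]<-5)&(L[...,2]>-30)
    if m.sum()>20: print(a,m.sum(),np.percentile(L[m][:,1],[1,99]),np.percentile(L[m][:,1],[1,99]).mean(),np.percentile(L[m][:,2],[5,50]))
g=(abs(L[...,1]-9)<3)&(L[...,0]>20)&(L[...,0]<60)&(L[...,2]<-20)&(L[...,2]>-32); print("guard x",np.percentile(L[g][:,0],[2,98]))
E
```

```text
tip x 101.74 (home 77.9) y -0.24 z 168.22 | F tool [ 0.11 -0.12  0.57] [ 0.02  0.04 -0.04] 20.05
clip 541 ((85.1958999633789, -58.26607131958008), (29.35744285583496, 20.573083877563477), 47.370361328125) [ 70.8 -73.4] [101.2 -49.3] 58.18230687047216
stub 197 ((92.53946685791016, -61.218017578125), (9.10022258758545, 9.65748119354248), 49.85683059692383) [ 87.5 -66. ] [ 97.5 -56.2] 85.28425756866741
y -74 83.47980210380739 85.54046501802037
y -71 79.24198319214982 85.55965408193136
y -68 79.24514279805443 84.88785906516878
y -65 71.48188636501418 84.11403814146281
y -62 71.47950433706035 83.4694757053066
y -59 71.4811408554176 84.84012726359697
y -56 79.20605509864474 101.22300150161871
y -53 79.222731259881 100.78909480811465
y -50 79.25434482960061 98.75462633962323
-26 703 [-7.   8.3] 0.6223572401245367 [-25.9 -25. ]
-12 745 [-6.7  8. ] 0.629650260861613 [-26. -25.]
2 963 [-15.8  15.9] 0.042533383503958966 [-28.1 -24.9]
16 866 [-7.9 10.4] 1.2460253109763721 [-26.  -24.8]
30 645 [-7.3  8.3] 0.5105523155500804 [-29.5 -24.5]
44 1204 [-10.3  11.6] 0.626910520667602 [-26.4 -19.2]
58 692 [-4.1  5.4] 0.66638794800211 [-20. -19.]
72 1547 [-10.5  11.8] 0.6280293453267749 [-19.4 -18.1]
86 1933 [-10.6  11.8] 0.6423556022314001 [-19.  -17.9]
100 547 [-10.9  11.9] 0.508148009089564 [-19.  -17.8]
guard x [20.8 39.9]
```

View pics/w6.png

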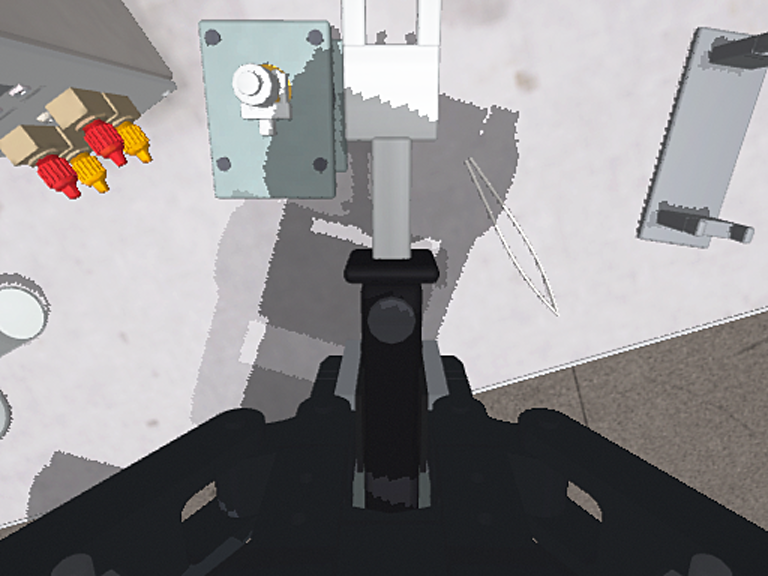

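```bash
python3 -m jog '[{"tx":13,"ty":39,"tz":0,"ax":0,"ay":0,"az":0,"jaw":1},{"tx":17,"ty":51,"tz":0,"ax":0,"ay":0,"az":0,"jaw":1},{"tx":17,"ty":51,"tz":0,"ax":0,"ay":0,"az":0,"jaw":1},{"tx":15.3,"ty":46.4,"tz":0,"ax":0,"ay":0,"az":0,"jaw":1},{"tx":0,"ty":0,"tz":0,"ax":0,"ay":0,"az":0.147,"jaw":1}]'>/dev/null
python3 -m jog '[{"tx":0,"ty":0,"tz":20,"ax":0,"ay":0,"az":0,"jaw":1},{"tx":0,"ty":0,"tz":20,"ax":0,"ay":0,"az":0,"jaw":1},{"tx":0,"ty":0,"tz":20,"ax":0,"ay":0,"az":0,"jaw":1},{"tx":0,"ty":0,"tz":0,"ax":0,"ay":0,"az":0,"jaw":1},{"tx":0,"ty":0,"tz":0,"ax":0,"ay":0,"az":0,"jaw":1}]'>/dev/null
cat > g.py <<'E'
from h import *
np.set_printoptions(precision=3,suppress=True)
s=sense();M=T(s);H=rot([3.6e-4,.97364,-.228089,4.8e-4])
print("to home, tool axes",M[:3,:3].T@(np.array([518.81,-425.28,29.16])-M[:3,3]),"rotvec",R.from_matrix(M[:3,:3].T@H).as_rotvec(),"F",s["force"],s["grip_width"],s["time_s"])
E
python3 g.py
```

```text
to home, tool axes [-1.332 -0.549 80.197] rotvec [ 0. -0.  0.] F [ 0.317  0.404 -0.2  ] 0.17222221248863795 21.35
```

```bash
python3 -m jog '[{"tx":-1.3,"ty":-0.5,"tz":20,"ax":0,"ay":0,"az":0,"jaw":1},{"tx":0,"ty":0,"tz":20,"ax":0,"ay":0,"az":0,"jaw":1},{"tx":0,"ty":0,"tz":16,"ax":0,"ay":0,"az":0,"jaw":1},{"tx":0,"ty":0,"tz":0,"ax":0,"ay":0,"az":0,"jaw":1},{"tx":0,"ty":0,"tz":0,"ax":0,"ay":0,"az":0,"jaw":1}]'>/dev/null; python3 g.py
```

```text
to home, tool axes [-0.162 -0.369 24.108] rotvec [ 0. -0.  0.] F [-0.052 -1.024 -0.931] 0.1730088903317506 21.975
```

```bash
python3 -m jog '[{"tx":-0.2,"ty":-0.3,"tz":8,"ax":0,"ay":0,"az":0,"jaw":1},{"tx":0,"ty":0,"tz":8,"ax":0,"ay":0,"az":0,"jaw":1},{"tx":0,"ty":0,"tz":5,"ax":0,"ay":0,"az":0,"jaw":1},{"tx":0,"ty":0,"tz":2,"ax":0,"ay":0,"az":0,"jaw":1},{"tx":0,"ty":0,"tz":0,"ax":0,"ay":0,"az":0,"jaw":1}]'>/dev/null; python3 g.py
python3 -m jog '[{"tx":0,"ty":0,"tz":0.5,"ax":0,"ay":0,"az":0,"jaw":1},{"tx":0,"ty":0,"tz":0.4,"ax":0,"ay":0,"az":0,"jaw":1},{"tx":0,"ty":0,"tz":0,"ax":0,"ay":0,"az":0,"jaw":1}]'>/dev/null; python3 g.py
```

```text
to home, tool axes [0.45  0.067 0.144] rotvec [-0.     0.001 -0.   ] F [-0.073 -0.068 -0.873] 0.16830022913616435 22.6
to home, tool axes [ 0.394  0.087 -0.034] rotvec [-0.  0.  0.] F [-2.237  2.714  5.397] 0.16848422220865025 22.975
```

```bash
python3 -m jog '[{"tx":0.4,"ty":0,"tz":-0.3,"ax":0,"ay":0,"az":0,"jaw":0.6},{"tx":0,"ty":0,"tz":0,"ax":0,"ay":0,"az":0,"jaw":0.4},{"tx":0,"ty":0,"tz":0,"ax":0,"ay":0,"az":0,"jaw":0},{"tx":0,"ty":0,"tz":0,"ax":0,"ay":0,"az":0,"jaw":-0.3},{"tx":0,"ty":0,"tz":0,"ax":0,"ay":0,"az":0,"jaw":-0.4}]' 20
python3 -m jog '[{"tx":0,"ty":0,"tz":-15,"ax":0,"ay":0,"az":0,"jaw":-0.4},{"tx":0,"ty":0,"tz":-30,"ax":0,"ay":0,"az":0,"jaw":-0.4},{"tx":0,"ty":0,"tz":-30,"ax":0,"ay":0,"az":0,"jaw":-0.4},{"tx":0,"ty":0,"tz":0,"ax":0,"ay":0,"az":0,"jaw":-0.4},{"tx":0,"ty":0,"tz":0,"ax":0,"ay":0,"az":0,"jaw":-0.4}]'
python3 - <<'E'
from h import *
np.set_printoptions(precision=1,suppress=True)
c=cam("wrist");save(c,"w7.png",None,1.5);d=cam("top");save(d,"top7.png",(130,110,400,270),2);W=cloud(c);M=T(sense());print(M[:3,3])
M[:3,3]=[518.81,-425.28,29.16]
L=(W.reshape(-1,3)-M[:3,3])@M[:3,:3]; Z=W.reshape(-1,3)[:,2]
for a in range(-45,110,12):
    for lo,hi in((53,60),(42,49.5)):
        m=(abs(L[:,0]-a)<4)&(abs(L[:,1])<25)&(Z>lo)&(Z<hi)
        if m.sum()>20: print(a,(lo,hi),np.percentile(L[m,1],[2,98]).mean(),np.median(Z[m]))
m=(abs(L[:,1])<14)&(Z>42)&(Z<60);print(L[m,0].min(),L[m,0].max())
E
```

```text
time_s: 23.6
eef_pos: [518.7, -425.1, 28.5]
ee_rot: [-0.0, 0.974, -0.228, -0.0]
force: [-0.9, -0.0, -0.2]
grip_width: 0.699
grip_force: 0.0
time_s: 24.22
eef_pos: [518.5, -424.8, 103.3]
ee_rot: [-0.0, 0.974, -0.228, -0.0]
force: [-0.5, -0.2, -0.8]
grip_width: 0.7
grip_force: 0.0
[ 518.4 -424.7  102.6]
-45 (53, 60) 0.38098519590756386 54.231957437338124
-45 (42, 49.5) 1.0408193367106673 48.13586070957916
-33 (53, 60) 0.39820126201627604 54.24093462093428
-21 (53, 60) 0.6739573817306801 54.29939030313267
-9 (53, 60) 0.6694630735055771 54.287514287204644
3 (53, 60) 0.694505151057089 54.25773628380868
15 (53, 60) 0.39566069807450255 54.24125160583792
27 (53, 60) 0.6132878886965374 58.73284813210637
39 (53, 60) 0.6589030942820084 55.96236369261399
39 (42, 49.5) 0.7012793576245118 48.19742526491318
51 (53, 60) 0.38372480452462643 54.14489882530053
51 (42, 49.5) 0.8950969855651394 47.93664578575479
63 (42, 49.5) 0.6863570287048608 48.3296828086705
75 (42, 49.5) 0.6613914817861009 47.36508410458089
87 (42, 49.5) 0.3669536373852056 47.28823494791655
99 (42, 49.5) 0.7201462416669564 47.24520521132584
-49.808545472232105 102.6314743064986
```

View pics/w7.png

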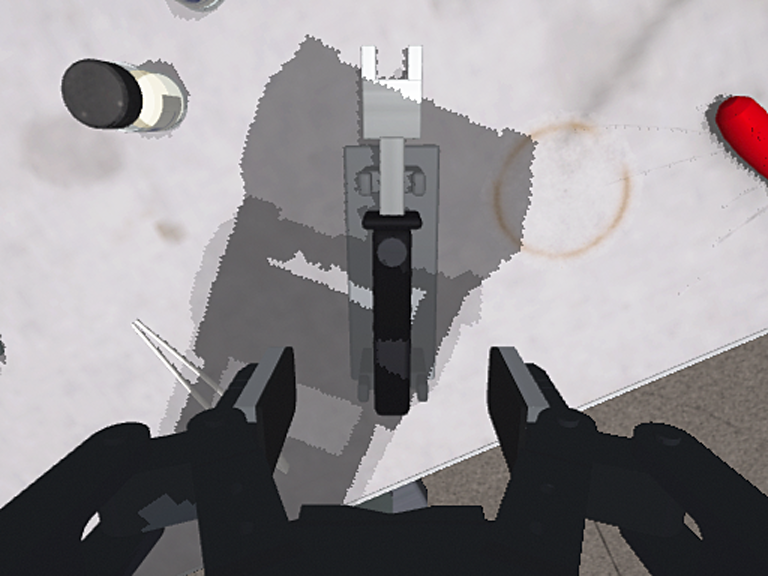

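The tool lies centred in both saddles (handle at column 391, guard at row 220), at its earlier height and position. The fingers are clear of it, and the tweezers and vial are unmoved.

```bash
python3 -m jog '[{"tx":0,"ty":0,"tz":-40,"ax":0,"ay":0,"az":0,"jaw":-0.4},{"tx":0,"ty":0,"tz":-20,"ax":0,"ay":0,"az":0,"jaw":-0.4},{"tx":0,"ty":0,"tz":0,"ax":0,"ay":0,"az":0,"jaw":-0.4}]' >/dev/null; python3 -c "
from rig import finish_job
print(finish_job())"
```

```text
the job is handed in; nothing more can be done
None
```

The clip snapped onto the spindle's groove and was pressed home with the fork at about 13 N for roughly 0.8 s (highest reading 13.6 N); the fork is back in its rest, I saw no bystander move, and the job was handed in at about 25 s.

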